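Sweep the tan heel blocks into the catch tray

ROBOT

A 6-joint arm with a two-finger parallel gripper is mounted at the origin on the work surface. World frame = base frame: x ahead of the robot, y to its left, z up, the work surface at z = 0. Lengths are in mm, angles in rad, forces in N, time in s.
With the tool pointing down it reaches from about 400 to 925 mm from the base axis. Payload 12.5 kg.
Tool frame: the origin (TCP) lies between the finger pads, 19 mm behind the fingertips; this is the grasp point; z points along the fingers, y is the line along which they close (so a half turn about z gives the same grasp; the last joint's range is limited). The gripper opens to 95 mm and grips with 3 to 60 N. Pads are 20 mm wide; open, the fingers measure 119 mm over their backs; the gripper's body (75 mm by 180 mm) begins 59 mm behind the grasp point.
Start: joints at [1.015, 0.491, 1.559, -0, 1.092, -0.106], TCP at [271.727, 562.858, 233.461] pointing down, gripper open.
Joint ranges: [-3.1, 3.1], [-0.84, 2.19], [0.05, 2.79], [-1.13, 4.28], [0.06, 2.93], [-2.69, 2.69]. Speed limits (rad/s): [2.22, 2.22, 2.79, 3.14, 3.14, 3.14].

INTERFACE

Orientations are given as [roll, pitch, yaw] about the fixed x, y, z axes, in that order (R = Rz(yaw) Ry(pitch) Rx(roll)).
In Python, from cell import state, read_camera, camera_info, job_done gives the robot as it stands.
- The arm moves only by the tool drive_effector, called by a JSON object that holds its "fn" and its "kwargs", one argument or row to a line. Schema: {"type":"object","properties":{"rows":{"type":"array","items":{"type":"object","properties":{"dx":{"type":"number"},"dy":{"type":"number"},"dz":{"type":"number"},"spin":{"type":"number"},"finger_gap":{"type":"number"}},"additionalProperties":false,"required":["finger_gap"]},"minItems":1,"maxItems":5},"only":{"type":"string"},"quiet":{"type":"boolean"},"lines":{"type":"string"}},"required":["rows"],"additionalProperties":false}. rows is a list of rows, 1 to 5 of them, each an object with the fields dx, dy, dz (the shift in shares of 300 mm (1.0 is 300 mm)), spin (a turn about the tool's z in a scale on which 1.0 is 2 rad), finger_gap (the opening from 0.0 (shut) to 1.0 (fully open)); a field left out counts as zero (the opening has to be given); each row is the pose to reach, as a shift and turn from the pose commanded when the call began, along the tool's axes at that moment; what a row does not reach only later rows make up. A row lasts 1/12 s, in which the tool goes at most 41.7 mm and 0.125 rad, less where a joint would pass 70% of its speed; a pose out of reach is approached as far as the arm can. The fingers move at their own pace and stop on an object; the grip force is fixed at half the most. Time passes only in rows, so rows that do not move let the fingers close. The tool returns the time, the measured TCP pose, the force, the opening and the grip force at its end. only (a regular expression) keeps the lines of the reply that match it, lines (a string "A,B") keeps lines A to B, and quiet returns only ok. No shift or turn number may pass 1 either way. Input that does not fit is refused with a message, and nothing moves.
- state(): the state, without advancing time (a new reading comes with each control period).
- read_camera(name): name is "scene" or "top"; returns (picture, depth): 400x640x3 uint8, red, green, blue; 400x640 float32, mm along the optical axis (not along the pixel's ray), 0 where there is no reading.
- camera_info(name): a dict with "vertical_fov" (degrees; the focal length in pixels is half the picture's height over the tangent of half this angle, whatever the lens; pixels are square), "cx", "cy" (the principal point, pixels), "dist_coeffs" ([k1, k2, p1, p2, k3] as OpenCV has them; the pictures are not rectified), "origin" and "attitude" of the camera in the world. Camera axes: x right, y down, z forward; pixel columns grow to the right and rows downward; lengths in mm; the calibration is good to about 2 mm. A picture is of the moment at which its call begins. camera_info takes no time and is no camera call.
- job_done(): hands the job in; it is judged then, once.
The state is a dict: "t": time; "joints": joint angles; "qvel": joint speeds; "tau": joint torques, N m; "eef_pos": TCP position; "tcp_rot": TCP orientation; "ft_force": force on the tool from outside, world axes, zero at the start; "moment": the same for the moment, N m; "opening": opening from 0.0 (shut) to 1.0 (fully open); "grip_force": force on a finger pad.
Only numpy, scipy, OpenCV 4.12 (cv2) and the standard library are available. Lean on these libraries where they do the work, as an engineer would, in place of code of your own. Each camera call takes 0.05 s, during which the arm holds its last target. There are 200 camera calls.

TASK

With the gripper's fingers closed, sweep the three tan heel blocks across the bench into the blue tray through its open side, so that each lies completely inside, flat on its base. Only push them along the bench with the outside of the fingers: do not take them between the fingers, lift them or tip them, and leave the black heel and everything else where it stands. Finish with the fingers clear of everything.

Things in the scene. Friction and masses are not known exactly. Their poses are not given: they have to be found in the camera images.
- tray: blue catch tray fixed to the bench, one side open, no step there. Origin: middle of the open side, at bench level (white strip); x points into the tray, y along the open side, z up. Clear inside: x 0 to 110 mm, y -145 to 145 mm. Back and side walls 5 mm thick, 22 mm high. The heels stand 70 to 110 mm out in front, about 80 mm apart, some up to 128 mm from its middle line.
- heel_a: tan heel block of stacked leather, one of three alike, loose on the bench. D-shaped from above: 40 mm along its x, 36 mm along its y, 24 mm high; flat side at x = -20 mm, round side (radius 18 mm) at +x. Origin: middle of its underside; z up. About 30 g, slides on the bench when pushed and stops by itself.
- heel_b: tan heel block of stacked leather, one of three alike, loose on the bench. D-shaped from above: 40 mm along its x, 36 mm along its y, 24 mm high; flat side at x = -20 mm, round side (radius 18 mm) at +x. Origin: middle of its underside; z up. About 30 g, slides on the bench when pushed and stops by itself.
- heel_c: tan heel block of stacked leather, one of three alike, loose on the bench. D-shaped from above: 40 mm along its x, 36 mm along its y, 24 mm high; flat side at x = -20 mm, round side (radius 18 mm) at +x. Origin: middle of its underside; z up. About 30 g, slides on the bench when pushed and stops by itself.
- black_heel: black heel block, same shape, size and axes as the tan ones, loose; stands in the row with them and is to stay there. Origin: middle of its underside
- wax_tin: wax tin, red with a pale lid, 56 mm across, 40 mm high, loose, beside the row of heels. Origin: middle of its underside. To be left alone
- thread_cone: orange thread cone, 60 mm across at the foot, 74 mm high, loose, beside the row of heels. Origin: middle of its underside. To be left alone
- shoe: brown shoe, 250 by 80 by 90 mm, length along its x, loose, to the left. Origin: middle of its underside. To be left alone
- glue_pot: glue pot with yellow cap, 72 mm across, 90 mm high, loose, to the right. Origin: middle of its underside. To be left alone
- hammer: hammer lying along its x, 260 mm long, head at +x, 26 mm high, to the right. Origin: underside, middle of its length. To be left alone
- brush: brush lying along its x, 200 mm long, 20 mm high, to the left. Origin: underside, middle of its length. To be left alone
There are look-alikes about, which are no part of the job. Leave any pink or turquoise look-alike of the heel_b alone. Leave any pink or red look-alike of the heel_c alone.

How it is judged:
By the outcome, as a careful person would: the job done as asked, in the order asked, and still so for the second after the job is handed in, with the robot touching nothing.
It also fails if it takes over 64 s, if anything falls off the work surface, if the arm or the gripper's body presses on something with over 40 N, if the wrist force passes 120 N, or if a joint passes its speed limit or range.

## Working session

There is one attempt and no reset: what is moved stays moved. The work goes in short steps, Python scripts to look and compute and a tool call to move; the robot and the scene stay as the last step left them, time stands still between calls to the robot, and variables do not carry over. Pictures are saved under pics/ and viewed, at most 10 in all, crops included, and the job is handed in when it is done.

```bash
mkdir -p pics; ls; python3 - <<'E'
from cell import *
import cv2
print(state())
for n in("scene","top"):
    p,d=read_camera(n); print(n,camera_info(n)); cv2.imwrite(f"pics/{n}0.png",p[:,:,::-1])
    import numpy as np; np.savez(f"pics/{n}0.npz",p=p,d=d)
E
```

```text
pics
{'t': 0.0, 'joints': array([ 1.01538465e+00,  4.91567259e-01,  1.55945695e+00, -1.05954474e-05,
        1.09165017e+00, -1.05612245e-01]), 'qvel': array([ 0.00180282,  0.000883  , -0.00013665,  0.00194573,  0.00039238,
        0.00079161]), 'tau': array([-4.36521632e-04, -6.12649441e+01, -2.58176601e+01,  6.92654005e-02,
        4.82831988e-02, -1.28400184e-04]), 'eef_pos': array([271.61558699, 562.65644522, 232.85435835]), 'tcp_rot': array([-3.14051597e+00, -1.04686065e-04,  2.69179805e+00]), 'ft_force': array([-0.12320498, -0.7180245 , -0.16533364]), 'moment': array([-0.00574223, -0.08044673,  0.03904262]), 'grip_force': 0.0, 'opening': 0.9991054617295367}
scene {'vertical_fov': 53.66829927446825, 'cx': 314.9746123585019, 'cy': 201.66713247360886, 'dist_coeffs': array([-0.07209355,  0.        ,  0.        ,  0.        ,  0.        ]), 'origin': array([981.39864747, 642.06701751, 752.29042401]), 'attitude': array([-2.29379307, -0.01089084,  2.49694884])}
top {'vertical_fov': 57.07536593547024, 'cx': 317.3277783237798, 'cy': 199.35304840726207, 'dist_coeffs': array([-0.01310688,  0.        ,  0.        ,  0.        ,  0.        ]), 'origin': array([ 387.85023097,   10.05485158, 1280.45991789]), 'attitude': array([-3.03779231, -0.02378068, -1.54662066])}
```

View pics/scene0.png

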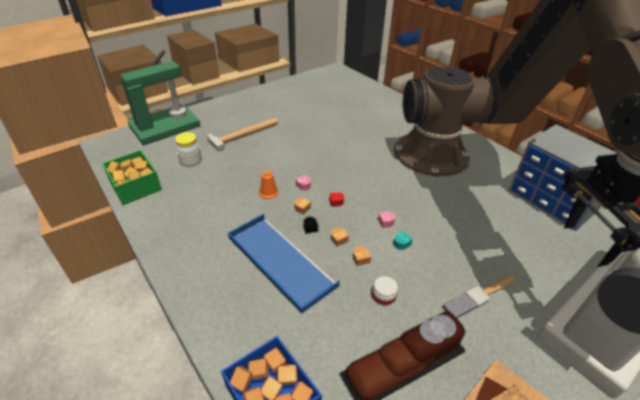

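View pics/top0.png

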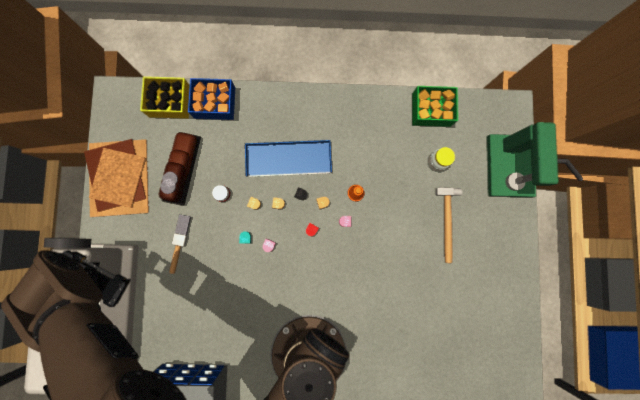

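The scene view shows the tray around (283,262), with tan heels at (302,205), (340,236) and (362,255) and the black heel at (311,225). In the top view the tan heels are at (254,203), (278,203) and (323,202), black at (300,194), tin at (221,193), cone at (356,192) and tray at (288,158). The pink, red and turquoise look-alikes lie nearer the robot.

```bash
cat > h.py <<'E'
import numpy as np, cv2
from scipy.spatial.transform import Rotation as R
from cell import *
def ray(n,px):
    c=camera_info(n); f=200/np.tan(np.radians(c["vertical_fov"]/2))
    K=np.array([[f,0,c["cx"]],[0,f,c["cy"]],[0,0,1]])
    u=cv2.undistortPoints(np.float64(px).reshape(-1,1,2),K,c["dist_coeffs"]).reshape(-1,2)
    return c["origin"],R.from_euler("xyz",c["attitude"]).apply(np.c_[u,np.ones(len(u))])
def plane(n,px,z):
    o,d=ray(n,px); return (o+d*((z-o[2])/d[:,2])[:,None])
def tri(p,q):
    (o1,d1),(o2,d2)=ray("top",[p]),ray("scene",[q]); d1,d2=d1[0],d2[0]
    s=np.linalg.lstsq(np.c_[d1,-d2],o2-o1,rcond=None)[0]
    a,b=o1+s[0]*d1,o2+s[1]*d2; return (a+b)/2,np.linalg.norm(a-b)
def blobs(p,lo,hi,amin=20,amax=4000):
    m=cv2.inRange(cv2.cvtColor(p,cv2.COLOR_RGB2HSV),np.array(lo),np.array(hi))
    k,l,s,c=cv2.connectedComponentsWithStats(m)
    return [(c[i].round(1),s[i],(l==i)) for i in range(1,k) if amin<s[i,4]<amax]
E
python3 - <<'E'
from h import *
for n,box in(("top",(200,130,380,260)),("scene",(220,160,430,320))):
    z=np.load(f"pics/{n}0.npz");p=z["p"];x0,y0,x1,y1=box
    cv2.imwrite(f"pics/c_{n}.png",cv2.resize(p[y0:y1,x0:x1,::-1],None,fx=3.8 if n=="scene" else 4.2,fy=3.8 if n=="scene" else 4.2,interpolation=cv2.INTER_CUBIC))
    hsv=cv2.cvtColor(p,cv2.COLOR_RGB2HSV)
    for nm,lo,hi in(("tan",(8,90,90),(28,255,255)),("tray",(100,80,60),(125,255,255)),("blk",(0,0,0),(180,255,45))):
        for c,s,m in blobs(p,lo,hi,15,6000):
            if x0<c[0]<x1 and y0<c[1]<y1: print(n,nm,c,s,hsv[int(c[1]),int(c[0])],z["d"][int(c[1]),int(c[0])],plane(n,[c],12)[0].round())
E
```

```text
top tan [355.5 192.6] [347 184  18  18 249] [ 14 222 226] 1229.2186 [ 548. -149.   12.]
top tan [253.6 203.1] [247 197  14  13 126] [ 24 106 233] 1254.754 [502. 203.  12.]
top tan [277.8 203.1] [272 197  13  12 127] [ 23 116 233] 1257.871 [504. 119.  12.]
top tan [322.6 202. ] [316 197  14  12 128] [ 23 129 232] 1261.6462 [512. -35.  12.]
top tray [287.7 157. ] [ 245  140   87   36 2694] [107 103 198] 1302.0795 [667.  91.  12.]
top blk [302.1 195.2] [295 191  12   8  43] [10 20 39] 1268.5332 [534.  36.  12.]
scene tan [267.8 185.7] [258 170  21  29 422] [ 11 207 179] 1122.4858 [ 541. -164.   12.]
scene tan [301.8 204.6] [294 198  17  16 197] [ 19 143 232] 1090.6005 [508. -36.  12.]
scene tan [339.2 235.8] [331 227  18  19 240] [ 18 145 231] 1004.6144 [500. 120.  12.]
scene tan [361.6 255. ] [354 246  17  19 261] [ 17 147 230] 956.97864 [497. 203.  12.]
scene tray [281.5 263.4] [ 229  215  110   97 4197] [107 119 173] 965.5015 [671. 108.  12.]
scene blk [310. 225.] [304 218  13  15 158] [105  30  17] 1031.9054 [538.  43.  12.]
```

View pics/c_top.png

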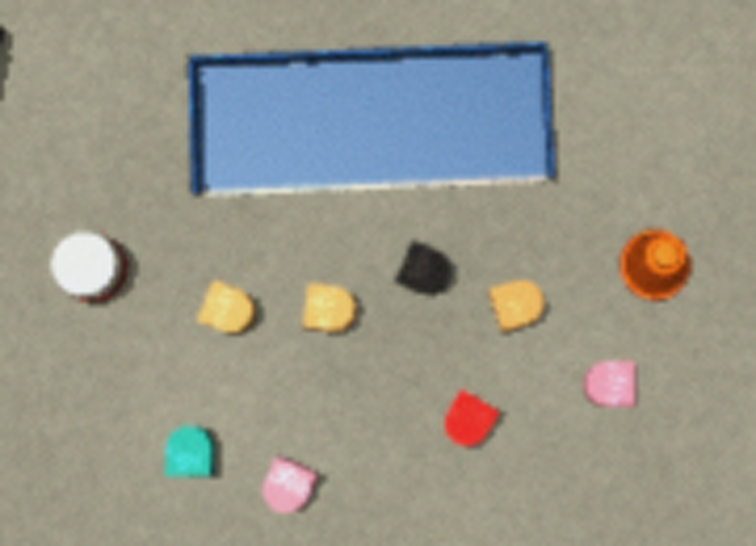

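View pics/c_scene.png

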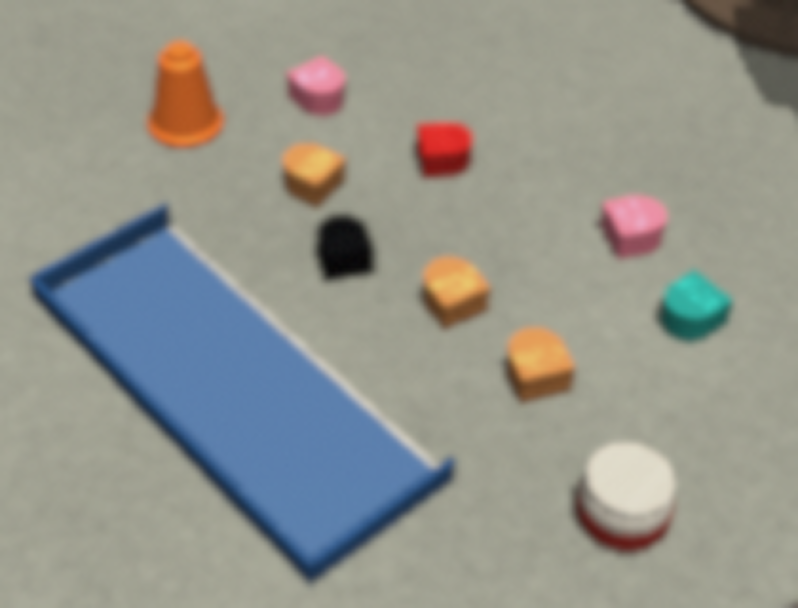

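Both crops are clear. The white strip ends at top px (248.3,175.7) and (330.2,172.9), and at scene px (334.7,282.9) and (265.3,220). Flat sides of the tan heels face left, toward the tin (+y). Next I triangulate the strip, the heel tops and the obstacles.

```bash
python3 - <<'E'
from h import *
np.set_printoptions(precision=1,suppress=True)
L=tri((248.3,175.7),(334.7,282.9));Rr=tri((330.2,172.9),(265.3,220));print("strip",L,Rr,np.linalg.norm((L[0]-Rr[0])[:2]))
for n,a,b in(("top",(248.3,175.7),(330.2,172.9)),("scene",(334.7,282.9),(265.3,220))): print(n,plane(n,[a,b],0))
T=np.load("pics/top0.npz")["p"];S=np.load("pics/scene0.npz")["p"]
def bright(p,lo):  # top faces
    return sorted([(c,s,m) for c,s,m in blobs(p,(8,80,lo),(30,255,255),15) if 190<c[0]<380 and s[3]<17+3], key=lambda b:b[0][0])
for t in blobs(T,(20,60,90),(30,200,255)):
    c,s,m=t
    if 190<c[0]<345 and 180<c[1]<220:
        P=plane("top",np.argwhere(m)[:,::-1],24)[:,:2].astype(np.float32)
        r=cv2.minAreaRect(P); print("tan",c,plane("top",[c],24)[0],r,len(P))
for c,s,m in blobs(S,(8,80,170),(30,255,255),15):
    if 280<c[0]<380 and 190<c[1]<270: print("scene top face",c,s,plane("scene",[c],24)[0])
print("heights", [tri(a,b) for a,b in(((253.6,203.1),(361.6,253)),((277.8,203.1),(339.2,234)),((322.6,202),(301.8,203)),((302.1,195.2),(310.5,222)))])
print("tin",plane("top",[(220.5,193)],40), plane("scene",[(220+627/3.8,160+480/3.8)],40),"cone top",plane("top",[(200+666/4.2,130+253/4.2)],74),plane("scene",[(220+181/3.8,160+50/3.8)],74))
print("black",plane("top",[(200+425/4.2,130+268/4.2)],24),plane("scene",[(220+343/3.8,160+233/3.8)],24))
E
```

```text
strip (array([599.2, 225.7,   4.2]), np.float64(2.439394619208215)) (array([616.5, -59.6,  -4.4]), np.float64(3.4072216872655616)) 285.7306048848148
top [[599.  227.2   0. ]
 [617.1 -60.3   0. ]]
scene [[597.9 222.5   0. ]
 [617.4 -54.2   0. ]]
tan [253.  202.7] [502.1 203.   24. ] ((501.6678466796875, 201.79261779785156), (41.451019287109375, 39.93141174316406), 69.67284393310547) 133
tan [277.1 202.3] [505.6 120.9  24. ] ((504.3384094238281, 119.2633285522461), (41.17660140991211, 40.13771057128906), 84.0345687866211) 123
tan [322.2 202.3] [509.7 -33.6  24. ] ((510.7724914550781, -32.94465637207031), (27.60791778564453, 27.513999938964844), 1.5019214153289795) 51
scene top face [301.4 201.9] [294 197  17  11 128] [510.1 -34.5  24. ]
scene top face [338.9 233. ] [331 227  18  13 157] [502.5 120.1  24. ]
scene top face [361.2 252.4] [353 246  18  14 184] [500.5 203.3  24. ]
heights [(array([500. , 202.4,  20.9]), np.float64(2.9170520674925697)), (array([502.4, 119.6,  20. ]), np.float64(2.5335916942783494)), (array([510.3, -34.4,  20.2]), np.float64(2.3278260921664073)), (array([532.6,  36.9,  15.3]), np.float64(2.1085346149388124))]
tin [[530.6 311.5  40. ]] [[535.1 318.5  40. ]] cone top [[ 548.3 -151.7   74. ]] [[ 548.3 -144.1   74. ]]
black [[537.1  39.3  24. ]] [[536.1  42.3  24. ]]
```

Units first: shifts go in shares of 300 mm and turns go in shares of 2 rad. So -155 mm / 300 = -0.5167, -124 mm / 300 = -0.4133.

{"fn": "drive_effector", "kwargs": {
  "rows": [
    {"dx": -0.1033,"dy": -0.08,"finger_gap": 0},
    {"dx": -0.2067,"dy": -0.16,"finger_gap": 0},
    {"dx": -0.31,"dy": -0.24,"finger_gap": 0},
    {"dx": -0.4133,"dy": -0.32,"finger_gap": 0},
    {"dx": -0.5167,"dy": -0.4,"finger_gap": 0}
  ]
}}

```text
t: 0.52
eef_pos: [359.4, 385.7, 233.2]
tcp_rot: [-3.141, -0.0, 2.692]
ft_force: [-0.2, -0.0, -0.2]
opening: 0.706
grip_force: 0.0
```

{"fn": "drive_effector", "kwargs": {
  "rows": [
    {"dx": -0.1033,"dy": -0.08,"finger_gap": 0},
    {"dx": -0.2067,"dy": -0.16,"finger_gap": 0},
    {"dx": -0.31,"dy": -0.24,"finger_gap": 0},
    {"dx": -0.4133,"dy": -0.32,"finger_gap": 0},
    {"dx": -0.54,"dy": -0.4,"finger_gap": 0}
  ]
}}

```text
t: 0.93
eef_pos: [451.0, 209.9, 233.4]
tcp_rot: [-3.141, -0.0, 2.692]
ft_force: [0.9, 0.3, -0.1]
opening: 0.356
grip_force: 0.0
```

{"fn": "drive_effector", "kwargs": {
  "rows": [
    {"dz": 0.1,"spin": -0.06,"finger_gap": 0},
    {"dz": 0.2,"spin": -0.12,"finger_gap": 0},
    {"dz": 0.2667,"spin": -0.175,"finger_gap": 0},
    {"dz": 0.2667,"spin": -0.175,"finger_gap": 0},
    {"dz": 0.2667,"spin": -0.175,"finger_gap": 0}
  ]
}}

```text
t: 1.35
eef_pos: [450.9, 211.6, 153.1]
tcp_rot: [-3.141, -0.002, 3.038]
ft_force: [-0.3, -0.4, 0.8]
opening: 0.024
grip_force: 0.0
```

Scaled: 127 mm / 300 = 0.4233, 105 mm / 300 = 0.35.

{"fn": "drive_effector", "kwargs": {
  "rows": [
    {"dy": -0.0067,"dz": 0.1167,"finger_gap": 0},
    {"dy": -0.0067,"dz": 0.2333,"finger_gap": 0},
    {"dy": -0.0067,"dz": 0.35,"finger_gap": 0},
    {"dy": -0.0067,"dz": 0.4233,"finger_gap": 0},
    {"dy": -0.0067,"dz": 0.4233,"finger_gap": 0}
  ]
}}

```text
t: 1.77
eef_pos: [450.3, 209.8, 24.4]
tcp_rot: [-3.14, -0.003, 3.039]
ft_force: [-0.3, -0.3, -0.0]
opening: 0.005
grip_force: 0.0
```

{"fn": "drive_effector", "kwargs": {
  "rows": [
    {"dx": -0.0267,"finger_gap": 0},
    {"dx": -0.0533,"finger_gap": 0},
    {"dx": -0.08,"finger_gap": 0},
    {"dx": -0.1067,"finger_gap": 0},
    {"dx": -0.1333,"finger_gap": 0}
  ]
}}

```text
t: 2.18
eef_pos: [492.3, 205.8, 27.7]
tcp_rot: [3.141, 0.002, 3.041]
ft_force: [-0.1, 0.7, -0.3]
opening: 0.004
grip_force: 0.2
```

{"fn": "drive_effector", "kwargs": {
  "rows": [
    {"dx": -0.02,"finger_gap": 0},
    {"dx": -0.04,"finger_gap": 0},
    {"dx": -0.06,"finger_gap": 0},
    {"dx": -0.06,"finger_gap": 0}
  ]
}}

```text
t: 2.52
eef_pos: [509.8, 203.8, 26.5]
tcp_rot: [3.141, 0.001, 3.041]
ft_force: [0.3, -0.1, 0.3]
opening: 0.003
grip_force: 0.0
```

```bash
cat > look.py <<'E'
from h import *
import sys
np.set_printoptions(precision=1,suppress=True)
O=np.array([607.7,83.5]);M=np.array([[.998,.0624],[-.0624,.998]])
for n in("top","scene"):
    p,d=read_camera(n)
    if len(sys.argv)>1: cv2.imwrite(f"pics/{sys.argv[1]}_{n}.png",cv2.resize(p[130:240,210:370,::-1] if n=="top" else p[160:320,220:430,::-1],None,fx=3.8,fy=3.8,interpolation=cv2.INTER_CUBIC))
    for nm,lo,hi in(("tan",(8,80,90),(30,255,255)),("blk",(0,0,0),(180,255,45))):
        for c,s,m in blobs(p,lo,hi,30,600):
            w=plane(n,[c],24 if n=="top" else 14)[0][:2]
            if 420<w[0]<740 and -120<w[1]<280:
                P=plane(n,np.argwhere(m)[:,::-1],24)[:,:2].astype(np.float32)
                t=M@(w-O); print(n,nm,"px",c,"area",s[4],"world",w,"tray",t)
E
python3 look.py a1
```

```text
top tan px [235.9 183.8] area 296 world [565.7 264.3] tray [-30.6 183.1]
top tan px [254.8 195.1] area 76 world [528.4 198. ] tray [-72.  119.2]
top tan px [322.6 202. ] area 129 world [510.8 -35. ] tray [-104.1 -112.2]
top tan px [279.9 203.4] area 82 world [502.1 111.2] tray [-103.6   34.2]
scene tan px [301.8 204.6] area 210 world [509.3 -33.8] tray [-105.5 -110.9]
scene tan px [338.1 236.1] area 237 world [504.6 120.3] tray [-100.6   43.1]
scene tan px [349.2 262.1] area 289 world [538.  203.1] tray [-62.1 123.7]
scene blk px [310.1 224.9] area 151 world [538.4  44.7] tray [-71.6 -34.4]
scene blk px [381.7 254.8] area 193 world [458.4 233.3] tray [-139.6  158.8]
scene blk px [358.9 252.3] area 88 world [498.2 193.6] tray [-102.4  116.7]
```

View pics/a1_scene.png

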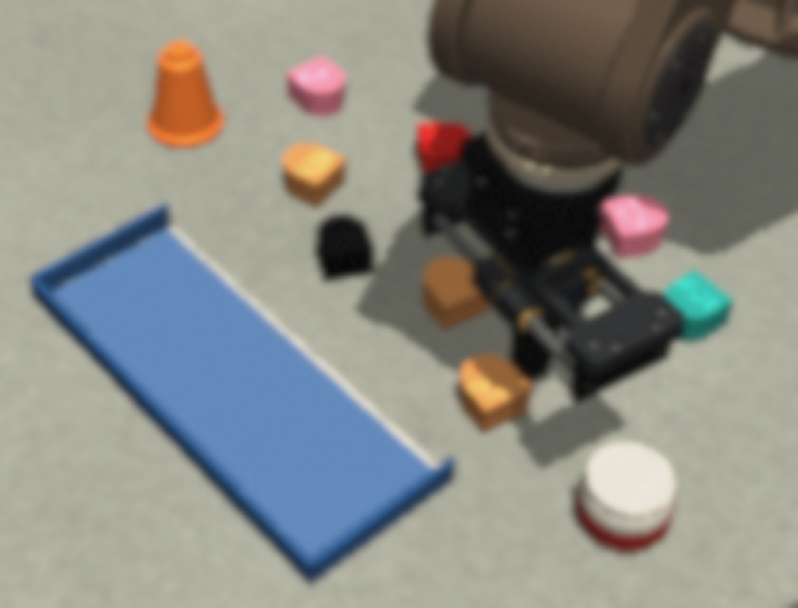

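The heel sits flush ahead of the fingers at crop (495,390), and nothing else has moved. I'll keep pushing.

Scaled: -40 mm / 300 = -0.1333, -32 mm / 300 = -0.1067.

{"fn": "drive_effector", "kwargs": {
  "rows": [
    {"dx": -0.0267,"finger_gap": 0},
    {"dx": -0.0533,"finger_gap": 0},
    {"dx": -0.08,"finger_gap": 0},
    {"dx": -0.1067,"finger_gap": 0},
    {"dx": -0.1333,"finger_gap": 0}
  ]
}}

```text
t: 3.03
eef_pos: [549.4, 199.8, 26.4]
tcp_rot: [3.141, 0.0, 3.042]
ft_force: [0.0, 0.3, 0.3]
opening: 0.005
grip_force: 0.2
```

{"fn": "drive_effector", "kwargs": {
  "rows": [
    {"dx": -0.0267,"finger_gap": 0},
    {"dx": -0.0533,"finger_gap": 0},
    {"dx": -0.0667,"finger_gap": 0},
    {"dx": -0.0667,"finger_gap": 0}
  ]
}}

```text
t: 3.37
eef_pos: [569.3, 197.8, 26.4]
tcp_rot: [3.141, 0.001, 3.041]
ft_force: [0.1, -0.2, 0.8]
opening: 0.004
grip_force: 0.0
```

```bash
python3 look.py | grep tan
```

```text
top tan px [239.4 163.1] area 378 world [638.2 255.7] tray [ 41.2 170. ]
top tan px [258.8 175.6] area 87 world [596.4 187.1] tray [ -4.8 104.1]
top tan px [277.6 202.9] area 137 world [503.6 119.1] tray [-101.6   42. ]
top tan px [322.6 202. ] area 128 world [510.8 -35. ] tray [-104.1 -112.2]
scene tan px [301.8 204.5] area 211 world [509.1 -34.1] tray [-105.7 -111.3]
scene tan px [328.5 271.9] area 290 world [596.7 196.7] tray [ -3.9 113.7]
```

Scaled: -40 mm / 300 = -0.1333, -32 mm / 300 = -0.1067.

{"fn": "drive_effector", "kwargs": {
  "rows": [
    {"dx": -0.0267,"finger_gap": 0},
    {"dx": -0.0533,"finger_gap": 0},
    {"dx": -0.08,"finger_gap": 0},
    {"dx": -0.1067,"finger_gap": 0},
    {"dx": -0.1333,"finger_gap": 0}
  ]
}}

```text
t: 3.88
eef_pos: [609.1, 193.8, 26.4]
tcp_rot: [3.141, 0.0, 3.042]
ft_force: [-0.9, -0.3, 1.0]
opening: 0.006
grip_force: 0.2
```

{"fn": "drive_effector", "kwargs": {
  "rows": [
    {"dx": -0.0267,"finger_gap": 0},
    {"dx": -0.0533,"finger_gap": 0},
    {"dx": -0.0667,"finger_gap": 0},
    {"dx": -0.0667,"finger_gap": 0}
  ]
}}

```text
t: 4.22
eef_pos: [629.0, 191.8, 26.3]
tcp_rot: [3.141, 0.001, 3.041]
ft_force: [-0.5, 0.2, -0.5]
opening: 0.001
grip_force: 0.0
```

{"fn": "drive_effector", "kwargs": {
  "rows": [
    {"dx": 0.04,"finger_gap": 0},
    {"dx": 0.0667,"dz": -0.05,"finger_gap": 0},
    {"dx": 0.0667,"dz": -0.1667,"finger_gap": 0},
    {"dx": 0.0667,"dz": -0.3,"finger_gap": 0},
    {"dx": 0.0667,"dz": -0.3,"finger_gap": 0}
  ]
}}

```text
t: 4.63
eef_pos: [610.4, 194.7, 123.3]
tcp_rot: [3.139, 0.009, 3.042]
ft_force: [0.9, -0.0, 0.5]
opening: 0.003
grip_force: 0.0
```

```bash
python3 look.py | grep tan
```

```text
top tan px [277.6 202.9] area 136 world [503.6 119.1] tray [-101.6   42. ]
top tan px [322.6 202. ] area 128 world [510.8 -35. ] tray [-104.1 -112.2]
scene tan px [299.3 210.2] area 31 world [528.3 -19.1] tray [-85.6 -97.4]
scene tan px [306.6 282.6] area 291 world [656.5 191.2] tray [ 55.4 104.5]
```

Scaled: 147 mm / 300 = 0.49, 117 mm / 300 = 0.39.

{"fn": "drive_effector", "kwargs": {
  "rows": [
    {"dx": 0.0967,"dy": -0.0567,"finger_gap": 0},
    {"dx": 0.1933,"dy": -0.1133,"finger_gap": 0},
    {"dx": 0.29,"dy": -0.1667,"finger_gap": 0},
    {"dx": 0.39,"dy": -0.2233,"finger_gap": 0},
    {"dx": 0.49,"dy": -0.28,"finger_gap": 0}
  ]
}}

```text
t: 5.15
eef_pos: [451.1, 124.4, 115.2]
tcp_rot: [-3.141, -0.002, 3.042]
ft_force: [0.5, -0.6, -0.7]
opening: 0.004
grip_force: 0.0
```

{"fn": "drive_effector", "kwargs": {
  "rows": [
    {"finger_gap": 0},
    {"dz": 0.1167,"finger_gap": 0},
    {"dz": 0.2333,"finger_gap": 0},
    {"dz": 0.3,"finger_gap": 0},
    {"dz": 0.3,"finger_gap": 0}
  ]
}}

```text
t: 5.57
eef_pos: [451.4, 124.7, 22.5]
tcp_rot: [-3.14, -0.007, 3.042]
ft_force: [-1.2, 0.2, -0.1]
opening: 0.002
grip_force: 0.0
```

{"fn": "drive_effector", "kwargs": {
  "rows": [
    {"dx": -0.0267,"finger_gap": 0},
    {"dx": -0.0533,"finger_gap": 0},
    {"dx": -0.08,"finger_gap": 0},
    {"dx": -0.1067,"finger_gap": 0},
    {"dx": -0.1333,"finger_gap": 0}
  ]
}}

```text
t: 5.98
eef_pos: [494.8, 121.0, 27.4]
tcp_rot: [3.141, 0.002, 3.042]
ft_force: [0.2, -1.1, 0.1]
opening: 0.006
grip_force: 0.1
```

{"fn": "drive_effector", "kwargs": {
  "rows": [
    {"dx": -0.02,"finger_gap": 0},
    {"dx": -0.04,"finger_gap": 0},
    {"dx": -0.06,"finger_gap": 0},
    {"dx": -0.06,"finger_gap": 0}
  ]
}}

```text
t: 6.32
eef_pos: [512.5, 119.2, 26.6]
tcp_rot: [3.141, 0.001, 3.042]
ft_force: [-0.1, 0.7, -0.2]
opening: 0.004
grip_force: 0.0
```

```bash
python3 look.py b1
```

```text
top tan px [259.1 158.2] area 110 world [657.4 188.5] tray [ 56.2 101.7]
top tan px [269.  183.3] area 270 world [570.6 151. ] tray [-32.9  69.7]
top tan px [288.  196.7] area 67 world [525.9  84.2] tray [-81.6   5.8]
top tan px [242.8 197.9] area 46 world [517.7 238.5] tray [-80.2 160.3]
top tan px [322.4 202. ] area 133 world [510.8 -34.3] tray [-104.1 -111.5]
top blk px [250.6 185.2] area 34 world [562.2 213.8] tray [-37.2 132.9]
scene tan px [301.7 204.9] area 210 world [510.3 -32.9] tray [-104.5 -110.1]
scene tan px [326.5 241.4] area 265 world [540.1 117.1] tray [-65.4  37.8]
scene tan px [306.3 282.8] area 272 world [657.3 191.3] tray [ 56.3 104.5]
scene blk px [310.3 224.6] area 178 world [537.3  44.1] tray [-72.7 -34.9]
scene blk px [335.9 232.3] area 83 world [500.6 106.4] tray [-105.5   29.5]
```

View pics/b1_scene.png

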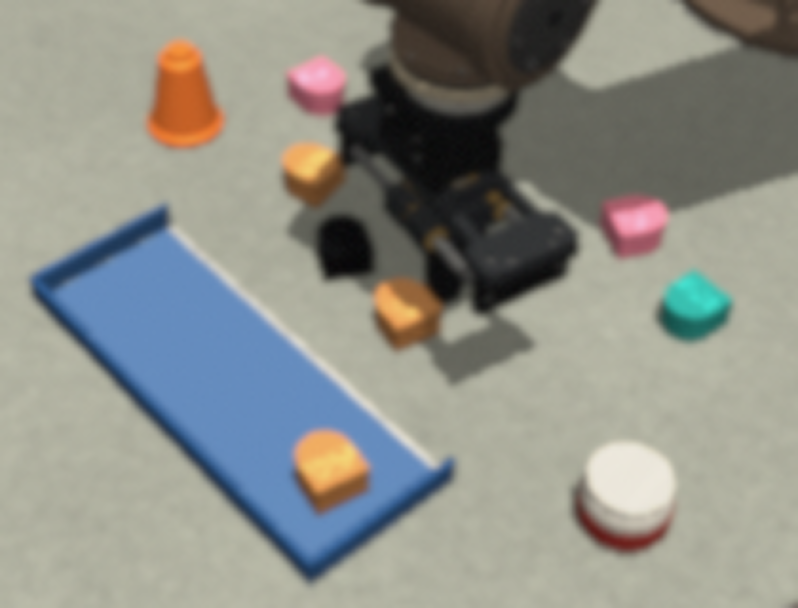

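Heel A is flat inside the tray at crop (332,470). Heel B is flush on the fingers at (407,312), and black is unmoved at (345,247).

{"fn": "drive_effector", "kwargs": {
  "rows": [
    {"dx": -0.0267,"finger_gap": 0},
    {"dx": -0.0533,"finger_gap": 0},
    {"dx": -0.08,"finger_gap": 0},
    {"dx": -0.1067,"finger_gap": 0},
    {"dx": -0.1333,"finger_gap": 0}
  ]
}}

```text
t: 6.83
eef_pos: [552.0, 115.2, 26.4]
tcp_rot: [3.141, 0.0, 3.042]
ft_force: [0.4, 0.1, 0.1]
opening: 0.006
grip_force: 0.1
```

{"fn": "drive_effector", "kwargs": {
  "rows": [
    {"dx": -0.0267,"finger_gap": 0},
    {"dx": -0.0533,"finger_gap": 0},
    {"dx": -0.0667,"finger_gap": 0},
    {"dx": -0.0667,"finger_gap": 0}
  ]
}}

```text
t: 7.17
eef_pos: [571.9, 113.1, 26.4]
tcp_rot: [3.141, 0.001, 3.041]
ft_force: [-0.9, 0.8, -0.1]
opening: 0.004
grip_force: 0.0
```

```bash
python3 look.py | grep 'scene tan'
```

```text
scene tan px [306.4 250.2] area 260 world [598.6 110.9] tray [-7.4 27.9]
scene tan px [306.3 282.8] area 272 world [657.3 191.3] tray [ 56.3 104.5]
```

{"fn": "drive_effector", "kwargs": {
  "rows": [
    {"dx": -0.0267,"finger_gap": 0},
    {"dx": -0.0533,"finger_gap": 0},
    {"dx": -0.08,"finger_gap": 0},
    {"dx": -0.1067,"finger_gap": 0},
    {"dx": -0.1333,"finger_gap": 0}
  ]
}}

```text
t: 7.68
eef_pos: [611.7, 109.2, 26.5]
tcp_rot: [3.141, 0.0, 3.042]
ft_force: [-0.7, -0.8, -0.3]
opening: 0.003
grip_force: 0.1
```

{"fn": "drive_effector", "kwargs": {
  "rows": [
    {"dx": -0.0267,"finger_gap": 0},
    {"dx": -0.0533,"finger_gap": 0},
    {"dx": -0.0667,"finger_gap": 0},
    {"dx": -0.0667,"finger_gap": 0}
  ]
}}

```text
t: 8.02
eef_pos: [631.5, 107.1, 26.3]
tcp_rot: [3.141, 0.001, 3.042]
ft_force: [0.1, 0.3, 0.6]
opening: 0.001
grip_force: 0.0
```

{"fn": "drive_effector", "kwargs": {
  "rows": [
    {"dx": 0.04,"finger_gap": 0},
    {"dx": 0.0667,"dz": -0.05,"finger_gap": 0},
    {"dx": 0.0667,"dz": -0.1667,"finger_gap": 0},
    {"dx": 0.0667,"dz": -0.3,"finger_gap": 0},
    {"dx": 0.0667,"dz": -0.3,"finger_gap": 0}
  ]
}}

```text
t: 8.43
eef_pos: [613.0, 109.6, 123.1]
tcp_rot: [3.14, 0.009, 3.042]
ft_force: [1.4, -0.1, 0.3]
opening: 0.006
grip_force: 0.0
```

```bash
python3 look.py | grep 'scene tan'
```

```text
scene tan px [284.9 259.8] area 255 world [658.7 105.1] tray [52.3 18.3]
scene tan px [306.3 282.8] area 272 world [657.3 191.3] tray [ 56.3 104.5]
```

Scaled: -160 mm / 300 = -0.5333, 130 mm / 300 = 0.4333.

{"fn": "drive_effector", "kwargs": {
  "rows": [
    {"dx": 0.0867,"dy": -0.1067,"finger_gap": 0},
    {"dx": 0.1733,"dy": -0.2133,"finger_gap": 0},
    {"dx": 0.26,"dy": -0.32,"finger_gap": 0},
    {"dx": 0.3467,"dy": -0.4267,"finger_gap": 0},
    {"dx": 0.4333,"dy": -0.5333,"finger_gap": 0}
  ]
}}

```text
t: 8.95
eef_pos: [463.1, -37.6, 115.3]
tcp_rot: [3.141, -0.002, 3.043]
ft_force: [1.0, -1.4, -0.6]
opening: 0.002
grip_force: 0.0
```

{"fn": "drive_effector", "kwargs": {
  "rows": [
    {"dx": 0.0133,"dy": -0.0167,"spin": -0.05,"finger_gap": 0},
    {"dx": 0.0133,"dy": -0.0167,"spin": -0.1,"finger_gap": 0},
    {"dx": 0.0133,"dy": -0.0167,"spin": -0.15,"finger_gap": 0},
    {"dx": 0.0133,"dy": -0.0167,"spin": -0.15,"finger_gap": 0}
  ]
}}

```text
t: 9.28
eef_pos: [460.1, -41.7, 115.5]
tcp_rot: [3.141, -0.002, -2.938]
ft_force: [0.3, 0.1, -0.3]
opening: 0.004
grip_force: 0.0
```

```bash
python3 look.py | grep -v ' px .*world .*2[0-9][0-9]\.'
```

```text
top tan px [259.1 158.2] area 111 world [657.4 188.5] tray [ 56.2 101.7]
top tan px [284.  158.2] area 110 world [659.9 102.4] tray [53.3 15.6]
top tan px [332.4 205.3] area 509 world [500.3 -68.9] tray [-116.7 -145.4]
top tan px [303.1 221.1] area 117 world [443.6  30.1] tray [-167.1  -43.1]
top blk px [330.6 218.1] area 77 world [456.2 -63.6] tray [-160.4 -137.4]
scene tan px [301.8 204.3] area 221 world [508.6 -34.8] tray [-106.3 -111.9]
scene tan px [284.7 260. ] area 240 world [659.5 105.3] tray [53.  18.5]
scene tan px [306.3 282.8] area 272 world [657.3 191.3] tray [ 56.3 104.5]
scene blk px [310.  224.9] area 155 world [538.6  44.6] tray [-71.4 -34.5]
```

Scaled: 90 mm / 300 = 0.3, 70 mm / 300 = 0.2333.

{"fn": "drive_effector", "kwargs": {
  "rows": [
    {"dz": 0.1167,"finger_gap": 0},
    {"dz": 0.2333,"finger_gap": 0},
    {"dz": 0.3,"finger_gap": 0},
    {"dz": 0.3,"finger_gap": 0}
  ]
}}

```text
t: 9.72
eef_pos: [459.2, -41.0, 23.0]
tcp_rot: [3.139, -0.006, -2.944]
ft_force: [-0.8, 0.1, 0.6]
opening: 0.003
grip_force: 0.0
```

{"fn": "drive_effector", "kwargs": {
  "rows": [
    {"dx": -0.0267,"finger_gap": 0},
    {"dx": -0.0533,"finger_gap": 0},
    {"dx": -0.08,"finger_gap": 0},
    {"dx": -0.1067,"finger_gap": 0},
    {"dx": -0.1333,"finger_gap": 0}
  ]
}}

```text
t: 10.13
eef_pos: [501.6, -33.4, 27.5]
tcp_rot: [-3.141, 0.002, -2.941]
ft_force: [-0.7, -0.4, 1.4]
opening: 0.005
grip_force: 0.1
```

{"fn": "drive_effector", "kwargs": {
  "rows": [
    {"dx": -0.02,"finger_gap": 0},
    {"dx": -0.04,"finger_gap": 0},
    {"dx": -0.06,"finger_gap": 0},
    {"dx": -0.06,"finger_gap": 0}
  ]
}}

```text
t: 10.47
eef_pos: [518.9, -29.9, 26.5]
tcp_rot: [-3.141, 0.001, -2.941]
ft_force: [-0.7, -0.6, 0.6]
opening: 0.002
grip_force: 0.0
```

```bash
python3 look.py c1
```

```text
top tan px [259.1 158.2] area 110 world [657.4 188.5] tray [ 56.2 101.7]
top tan px [284.  158.2] area 110 world [659.9 102.4] tray [53.3 15.6]
top tan px [326.8 182.5] area 216 world [578.9 -48. ] tray [ -37.  -129.4]
top tan px [301.5 192.2] area 60 world [542.7  38.4] tray [-67.6 -41. ]
top tan px [345.9 200.4] area 48 world [ 518.5 -115.1] tray [-101.4 -192.6]
top blk px [340.5 211.9] area 234 world [478.3 -97.2] tray [-140.4 -172.2]
scene tan px [291.9 211.3] area 224 world [547.3 -27.4] tray [ -67.2 -106.9]
scene tan px [284.6 260.1] area 239 world [659.8 105.4] tray [53.4 18.6]
scene tan px [306.3 282.9] area 273 world [657.5 191.5] tray [ 56.4 104.7]
scene blk px [321.7 195.2] area 159 world [439.6 -33. ] tray [-175.  -105.7]
scene blk px [310.1 224.6] area 159 world [537.7  43.8] tray [-72.3 -35.2]
```

View pics/c1_scene.png

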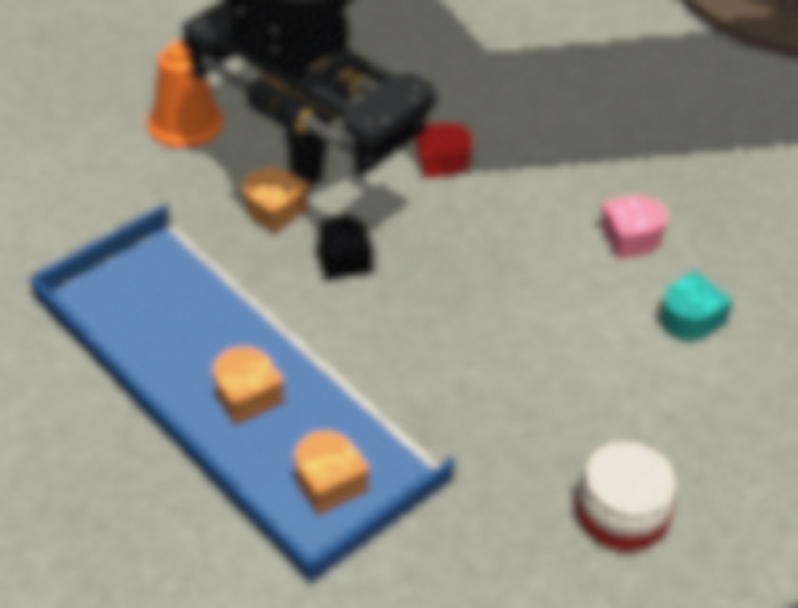

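Heels A and B lie in the tray at crop (332,470) and (247,382). Heel C is flush on the fingers at (275,198). Cone and black heel are untouched.

Scaled: -40 mm / 300 = -0.1333, -32 mm / 300 = -0.1067.

{"fn": "drive_effector", "kwargs": {
  "rows": [
    {"dx": -0.0267,"finger_gap": 0},
    {"dx": -0.0533,"finger_gap": 0},
    {"dx": -0.08,"finger_gap": 0},
    {"dx": -0.1067,"finger_gap": 0},
    {"dx": -0.1333,"finger_gap": 0}
  ]
}}

```text
t: 10.98
eef_pos: [558.0, -21.9, 26.4]
tcp_rot: [-3.142, 0.0, -2.941]
ft_force: [-0.5, -0.2, -0.4]
opening: 0.008
grip_force: 0.1
```

{"fn": "drive_effector", "kwargs": {
  "rows": [
    {"dx": -0.0267,"finger_gap": 0},
    {"dx": -0.0533,"finger_gap": 0},
    {"dx": -0.0667,"finger_gap": 0},
    {"dx": -0.0667,"finger_gap": 0}
  ]
}}

```text
t: 11.32
eef_pos: [577.5, -17.9, 26.4]
tcp_rot: [-3.141, 0.001, -2.941]
ft_force: [0.1, 0.7, -0.3]
opening: 0.007
grip_force: 0.0
```

```bash
python3 look.py | grep 'scene'
```

```text
scene tan px [276.3 222.3] area 228 world [605.2 -16.4] tray [ -8.8 -99.6]
scene tan px [284.6 260.1] area 241 world [659.8 105.4] tray [53.4 18.6]
scene tan px [306.3 282.8] area 272 world [657.3 191.3] tray [ 56.3 104.5]
scene blk px [305.2 207.4] area 169 world [508.5 -18.7] tray [-105.4  -95.8]
scene blk px [309.8 224.9] area 159 world [539.   44.3] tray [-71.  -34.9]
```

Scaled: -40 mm / 300 = -0.1333, -32 mm / 300 = -0.1067.

{"fn": "drive_effector", "kwargs": {
  "rows": [
    {"dx": -0.0267,"finger_gap": 0},
    {"dx": -0.0533,"finger_gap": 0},
    {"dx": -0.08,"finger_gap": 0},
    {"dx": -0.1067,"finger_gap": 0},
    {"dx": -0.1333,"finger_gap": 0}
  ]
}}

```text
t: 11.83
eef_pos: [616.8, -9.9, 26.4]
tcp_rot: [3.142, 0.0, -2.941]
ft_force: [0.6, -0.2, -0.5]
opening: 0.005
grip_force: 0.1
```

{"fn": "drive_effector", "kwargs": {
  "rows": [
    {"dx": -0.0267,"finger_gap": 0},
    {"dx": -0.0533,"finger_gap": 0},
    {"dx": -0.0733,"finger_gap": 0},
    {"dx": -0.0733,"finger_gap": 0}
  ]
}}

```text
t: 12.17
eef_pos: [638.5, -5.5, 26.4]
tcp_rot: [-3.141, 0.001, -2.941]
ft_force: [-0.2, 0.4, 0.0]
opening: 0.001
grip_force: 0.0
```

{"fn": "drive_effector", "kwargs": {
  "rows": [
    {"dx": 0.04,"finger_gap": 0},
    {"dx": 0.0667,"dz": -0.05,"finger_gap": 0},
    {"dx": 0.0667,"dz": -0.1667,"finger_gap": 0},
    {"dx": 0.0667,"dz": -0.3,"finger_gap": 0},
    {"dx": 0.0667,"dz": -0.3,"finger_gap": 0}
  ]
}}

```text
t: 12.58
eef_pos: [620.1, -10.0, 123.0]
tcp_rot: [-3.139, 0.009, -2.941]
ft_force: [-0.1, -0.3, 0.6]
opening: 0.001
grip_force: 0.0
```

{"fn": "drive_effector", "kwargs": {
  "rows": [
    {"dx": 0.1333,"dz": -0.0333,"finger_gap": 0},
    {"dx": 0.2667,"dz": -0.0667,"finger_gap": 0},
    {"dx": 0.4,"dz": -0.1,"finger_gap": 0},
    {"dx": 0.4,"dz": -0.1,"finger_gap": 0}
  ]
}}

```text
t: 12.92
eef_pos: [494.2, -33.7, 147.5]
tcp_rot: [3.141, -0.003, -2.942]
ft_force: [1.9, -0.7, 0.6]
opening: 0.003
grip_force: 0.0
```

```bash
python3 look.py e
```

```text
top tan px [259.1 158.2] area 110 world [657.4 188.5] tray [ 56.2 101.7]
top tan px [284.  158.2] area 111 world [659.9 102.4] tray [53.3 15.6]
top tan px [315.3 157. ] area 111 world [667.3  -6. ] tray [ 53.9 -93.1]
top tan px [299.2 209.8] area 139 world [481.9  44.5] tray [-128.   -31.1]
top tan px [309.9 201.9] area 31 world [510.    8.6] tray [-102.2  -68.6]
top blk px [331.7 210.7] area 79 world [481.7 -66.9] tray [-135.2 -142.2]
scene tan px [258.6 235. ] area 212 world [667.3  -4. ] tray [ 54.  -91.1]
scene tan px [284.7 260. ] area 240 world [659.5 105.3] tray [53.  18.5]
scene tan px [306.2 282.9] area 273 world [657.7 191.4] tray [ 56.6 104.5]
scene blk px [310.1 224.9] area 154 world [538.4  44.7] tray [-71.6 -34.4]
```

View pics/e_scene.png

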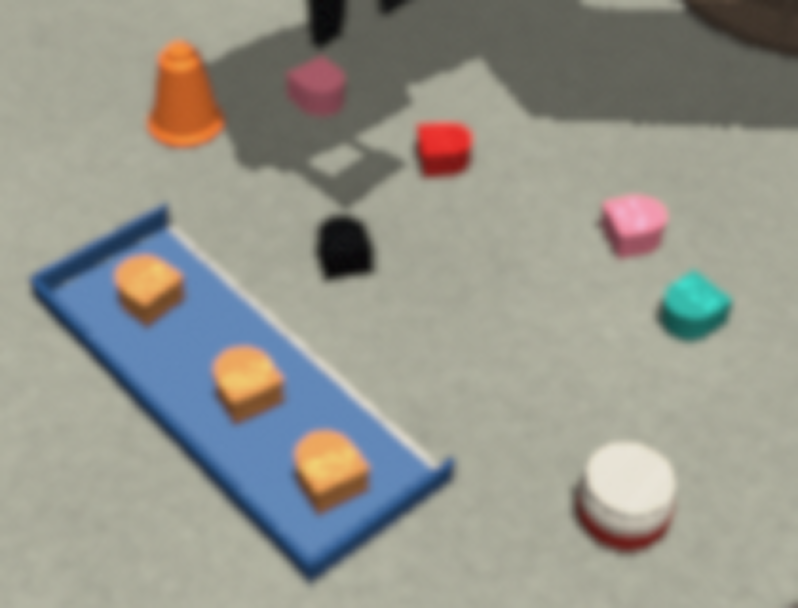

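View pics/e_top.png

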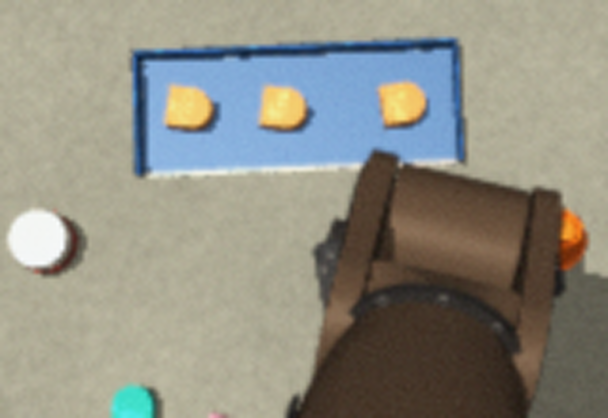

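All three tan heels lie flat inside the tray, at top crop px (188,108), (282,108) and (403,104), with clear margins. Everything else stands where it did, and the fingers are up and clear.

```bash
python3 -c "
from cell import *
print(job_done())"
```

```text
the job is handed in; nothing more can be done
None
```

The three tan heels were swept into the blue tray and lie flat and fully inside it; in the last pictures nothing else had moved and the fingers were clear, and I handed the job in at about 13 s on the robot's clock.

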